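Tip the sealed cassettes and reject the rattler

TASK

Two identical sealed slide-weight cassettes lie on the bench; in one of them the lock pin inside has sheared, so its inner weight slides when the cassette is tipped lengthwise, while the weight of the sound one stays put. Find the faulty one by tipping, and set it down flat in the empty grey reject tray with its weight slid to one end, so that the brass witness pin on its lid stands clearly off centre. The sound cassette must end lying flat on the bench, right side up, outside the tray.

Things in the scene. Friction and masses are not known exactly. Their poses are not given: they have to be found in the camera images.
- cassette_1: Closed aluminium box 110 mm long (x), 40 wide (y), 34 high, 0.3 kg, dark steel lid with a black slot along it; a brass witness pin (8 mm across, 5 mm proud) stands in the slot, light marks beside it show the slot's centre. Origin: centre of the underside; z up. Lies flat; grip across the width at mid-length. The faulty one looks the same and changes from start to start.
- cassette_2: The second cassette, identical outside to the first; same frame.
- weight_slide_1 (a joint): Inner weight of cassette_1 with its witness pin: position along the cassette's x (m), 0 = middle (start), stops at -0.020 and +0.020. If faulty it slides to the lowered end once tipped lengthwise more than about 20 degrees (within 0.5 s at 40 degrees), and stays there by friction when level again. If sound it shifts 3 mm at most.
- weight_slide_2 (a joint): The same for cassette_2.
- reject_tray: Open empty grey tray fixed to the bench, 190 mm long (x) by 130 mm wide (y) by 24 mm high outside, walls and floor 4 mm thick, a small steel loop handle on its -x end. Origin at the centre of its underside, z up. A cassette lies flat in it with its length along the tray's.
Mind the look-alikes: they are no part of the job. What is shaped like the cassette_2 but turquoise is not meant.

How it is judged:
By the outcome, as a careful person would: the job done as asked, in the order asked, and still so for the second after the job is handed in, with the robot touching nothing.
It also fails if it takes over 64 s, if anything falls off the work surface, if the arm or the gripper's body presses on something with over 40 N, if the wrist force passes 120 N, or if a joint passes its speed limit or range.

ROBOT

A 6-joint arm with a two-finger parallel gripper is mounted at the origin on a cart in front of the work surface, level with it; the furniture and walls round the work are solid. World frame = base frame: x ahead of the robot, y to its left, z up, the work surface at z = 0. Lengths are in m, angles in degrees, forces in N, time in s.
With the tool pointing down it reaches from about 0.3 to 0.825 m from the base axis. Payload 5.4 kg.
Tool frame: the origin (TCP) lies at the very end of the fingers, on their centre line; the grasp point (between the pads) lies behind it (bot.grip_depth is the z of the grasp point in the tool frame, in m); z points along the fingers, y is the direction in which the jaws open and shut (so a half turn about z gives the same grasp; the last joint's range is limited). The gripper opens to 92 mm and grips with 3 to 60 N. Pads are 20 mm wide; open, the fingers measure 128 mm over their backs; the gripper's body (75 mm by 189 mm) begins 69 mm behind the grasp point.
Start: joints at [-77.642, 9.076, 91.501, -0, 79.423, -12.038], TCP at [0.237, -0.524, 0.215] pointing down, gripper open.
Joint ranges: [-166.64, 166.64], [-54.1, 131.32], [10.49, 154.53], [-73.88, 253.88], [9.74, 151.15], [-171.62, 171.62]. Speed limits (degrees/s): [147.25, 147.25, 180, 180, 180, 180].

INTERFACE

Orientations are given as a 3x3 rotation matrix whose columns are the frame's x, y, z axes.
In Python, from station import bot gives the robot as it stands.
- The arm moves only by the tool arm_command, never from a script. Its argument "plan" is a list of rows, each an object of numbers: "tx", "ty", "tz": the shift along the tool's x, y, z in m; "ax", "ay", "az": the turn, a rotation vector about the tool's x, y, z in degrees. In form: [{"tx": .., "ty": .., "tz": .., "ax": .., "ay": .., "az": ..}, ...]. A call has 1 to 5 rows; each row shifts and turns the commanded pose from where the row before left it, along the tool's axes as they then stand; what a row does not reach is not made up. A row lasts 1/10 s, in which the tool goes at most 50 mm and 8.59 degrees, less where a joint would pass 70% of its speed; a pose out of reach is approached as far as the arm can. A call with a gripper value outside its range is refused whole. "grip" is the closure, from 0 (fully open) to 1 (shut), set as the call begins (left out, the last holds). The fingers move at their own pace and stop on an object; "grip_force" is the grip in N (left out, the last holds). Time passes only in rows, so rows that do not move let the fingers close. It gives the time, the measured TCP pose, the force and the opening at its end, in the units of the state.
- bot.get_state(): the state, without advancing time (a new reading comes with each control period).
- bot.read_camera(name): name is "scene" or "side" or "wrist"; returns a dict with "frame" (480x640x3 uint8, red, green, blue), "intrinsics" (3x3 intrinsics, pixels), "k1" (the pictures are not rectified: a ray, as slopes to the right and down, at radius r is drawn at 1 + k1 r^2 times it, then the intrinsics apply), "R" (3x3) and "t" (3): a world point X has camera coordinates R X + t. Camera axes: x right, y down, z forward; pixel columns grow to the right and rows downward; lengths in m; the calibration is good to about 2 mm. A picture is of the moment at which its call begins. There is no depth.
- bot.sign_off(): hands the job in, once; it reports no verdict.
The state is a dict: "t": time; "q": joint angles; "joint_vel": joint speeds; "effort": joint torques, N m; "eef_pos": TCP position; "ee_rot": TCP orientation; "contact_force": force on the tool from outside, world axes, zero at the start; "wrist_torque": the same for the moment, N m; "opening": finger opening in m.
Only numpy, scipy, OpenCV 4.12 (cv2) and the standard library are available. Lean on these libraries where they do the work, as an engineer would, in place of code of your own. Each camera call takes 0.05 s, during which the arm holds its last target.

## Working session

There is one attempt and no reset: what is moved stays moved. The work goes in short steps, Python scripts to look and compute and a tool call to move; the robot and the scene stay as the last step left them, time stands still between calls to the robot, and variables do not carry over. Pictures are saved under pics/ and viewed, and the job is handed in when it is done.

Besides the shell and the picture viewer there is one more tool, called after "Request:" as name(argument=value, ...), one argument or row to a line, values as JSON. arm_command: Moves the arm, as the interface text tells. Its arguments: {"type":"object","properties":{"plan":{"type":"array"},"grip":{"type":"number"},"grip_force":{"type":"number"}},"required":["plan"]}

```bash
ls; mkdir -p pics
python3 - <<'E'
from station import bot
import cv2
print(bot.get_state(), bot.grip_depth)
for n in ("scene","side","wrist"):
    c=bot.read_camera(n); cv2.imwrite(f"pics/{n}0.png",c["frame"][:,:,::-1]); print(n,c["intrinsics"],c["k1"],c["R"],c["t"])
E
```

```text
pics
{'t': 0.0, 'q': array([-7.76403769e+01,  9.11245253e+00,  9.15704459e+01, -1.49505085e-05,
        7.94225768e+01, -1.20389723e+01]), 'joint_vel': array([-0.01796431, -0.09305165, -0.06220591,  0.03146042,  0.04419599,
       -0.0822336 ]), 'effort': array([-4.22541261e-04, -3.85566616e+01, -3.22107947e+01,  7.00854021e-02,
        3.77564854e-02, -1.56464498e-04]), 'eef_pos': array([ 0.23735843, -0.52305028,  0.21363596]), 'ee_rot': array([[ 9.10693844e-01,  4.13081793e-01, -3.94287443e-04],
       [ 4.13081803e-01, -9.10692149e-01,  1.79816899e-03],
       [ 3.83716393e-04, -1.80045440e-03, -9.99998306e-01]]), 'contact_force': array([4.30481598e-01, 7.96863454e-01, 2.40584255e-04]), 'wrist_torque': array([0.0484997 , 0.00300401, 0.02787819]), 'opening': 0.0920075165555438} -0.0187
scene [[585.43158077   0.         333.60107787]
 [  0.         585.43158077 239.09566282]
 [  0.           0.           1.        ]] -0.17677803419340943 [[-0.55549482 -0.83150387  0.00517845]
 [-0.40514894  0.26521503 -0.87493733]
 [ 0.72614037 -0.48812119 -0.48420849]] [0.35350279 0.26200936 0.90823255]
side [[443.16408301   0.         323.89267244]
 [  0.         443.16408301 236.53638687]
 [  0.           0.           1.        ]] -0.06182484115740992 [[-0.99938456  0.03090997 -0.01658513]
 [ 0.03260189  0.64395773 -0.76436612]
 [-0.01294641 -0.7644364  -0.64456914]] [ 0.57181685 -0.03129185  0.91708188]
wrist [[341.65540157   0.         318.30950139]
 [  0.         341.65540157 239.35031696]
 [  0.           0.           1.        ]] 0.019412505600944704 [[ 0.41302048 -0.91072044 -0.00153562]
 [-0.8774757  -0.39839397  0.26705551]
 [-0.24382469 -0.10895192 -0.96367992]] [-0.57357257 -0.02798988  0.39078552]
```

View pics/scene0.png

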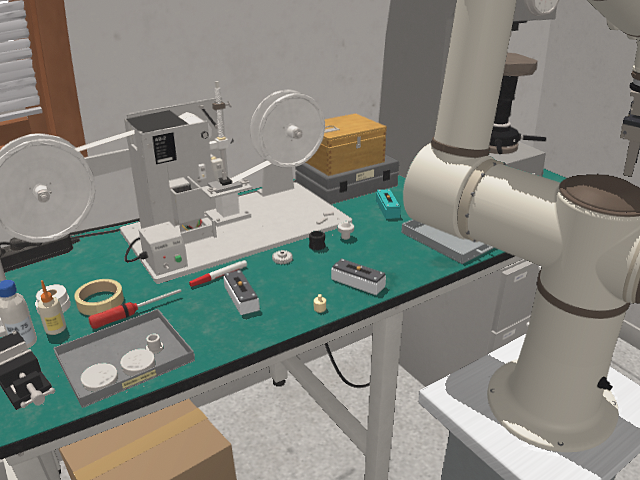

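View pics/side0.png

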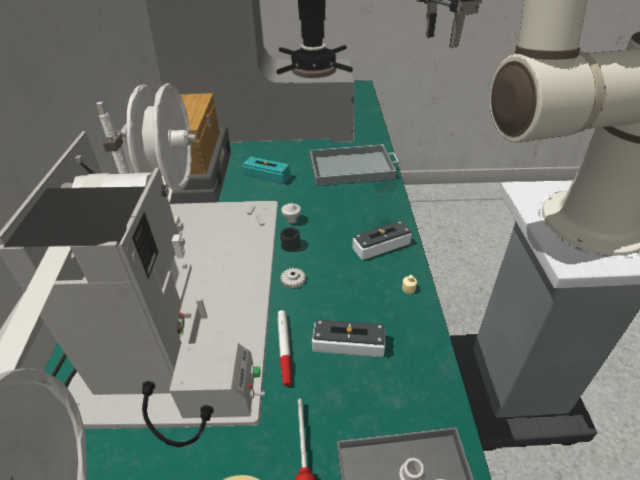

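View pics/wrist0.png

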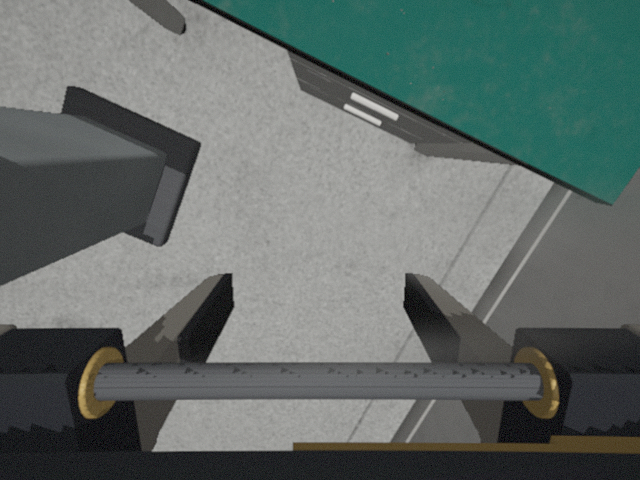

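The scene shows two aluminium cassettes, at scene px (358,276) and (240,290), which are (382,239) and (349,337) in the side view. The look-alikes are:
- the turquoise box, scene (388,204) / side (266,169)
- the tray holding discs, scene (125,355) / side (405,460)

The empty reject tray with its handle is at side (352,163). I'll check these in close crops.

```bash
cat > h.py <<'E'
import numpy as np, cv2
from station import bot
def und(c,uv):
    K=c["intrinsics"]; d=np.array([c["k1"],0,0,0,0.])
    return cv2.undistortPoints(np.array(uv,float).reshape(-1,1,2),K,d).reshape(-1,2)
def p2w(c,uv,z):
    s=und(c,uv); R=np.array(c["R"]);t=np.array(c["t"])
    C=-R.T@t; D=np.c_[s,np.ones(len(s))]@R
    return C+D*((z-C[2])/D[:,2])[:,None]
def w2p(c,X):
    d=np.array([c["k1"],0,0,0,0.])
    return cv2.projectPoints(np.array(X,float).reshape(-1,1,3),cv2.Rodrigues(np.array(c["R"]))[0],np.array(c["t"],float),c["intrinsics"],d)[0].reshape(-1,2)
def crop(c,u,v,w,h,s,name,draw=None):
    f=c["frame"][:,:,::-1][v:v+h,u:u+w]
    f=np.ascontiguousarray(cv2.resize(f,None,fx=s,fy=s,interpolation=cv2.INTER_CUBIC))
    cv2.imwrite(f"pics/{name}.png",f)
E
python3 - <<'E'
from h import *
import pickle
c=bot.read_camera("side"); s=bot.read_camera("scene")
pickle.dump((c,s),open("c0.pkl","wb"))
f=c["frame"][:,:,::-1]
crop(c,300,210,130,150,4,"s1"); crop(c,300,135,110,60,7,"s2"); crop(s,215,250,180,70,4.4,"s3")
E
```

```text
(no output)
```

View pics/s1.png

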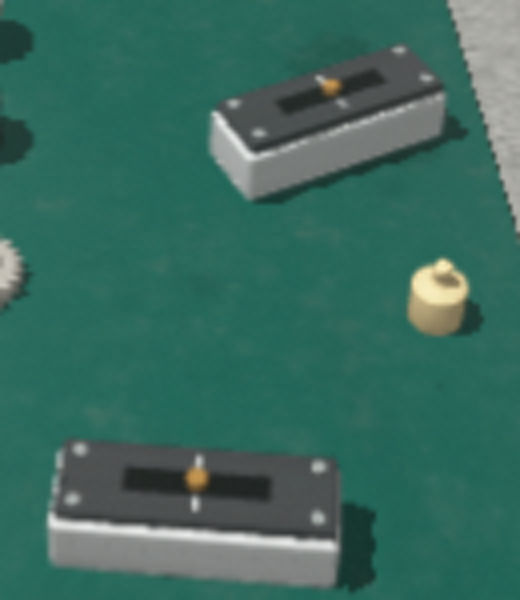

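View pics/s2.png

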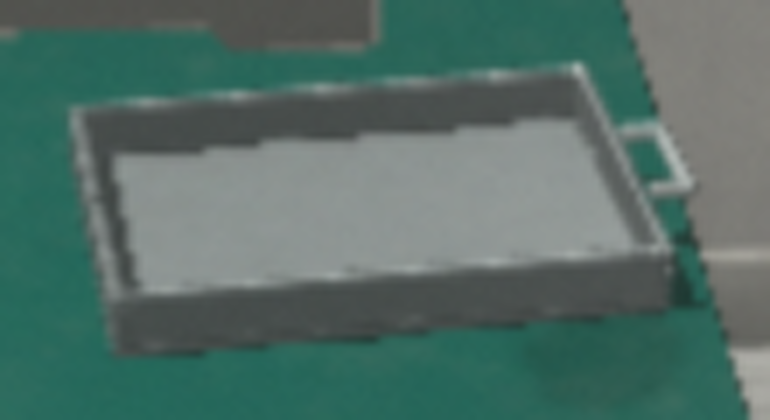

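View pics/s3.png

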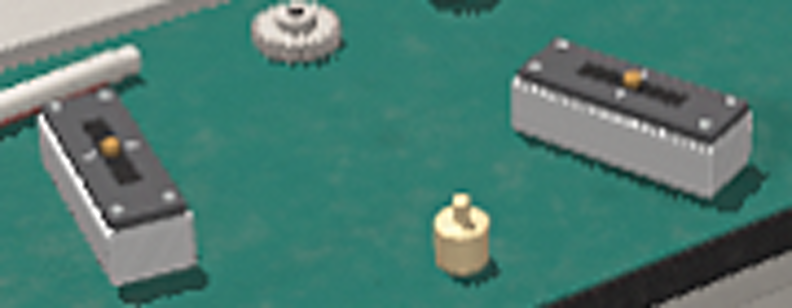

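The crops show two aluminium cassettes with their pins centred at s1 (331,87) and (197,478). The tray is empty with its handle on the right. Next I measure corners.

Run:
```python
from h import *
import pickle
c,s=pickle.load(open("c0.pkl","rb"))
def m(cam,pts,sc,o,z):
    return p2w(cam,(np.array(pts)+.5)/sc-.5+np.array(o),z)
def rep(n,P,axis=True):
    P=P[:,:2]; ctr=P.mean(0); L=[np.linalg.norm(P[i]-P[(i+1)%4]) for i in range(4)]
    r=cv2.minAreaRect((P*1000).astype(np.float32)); 
    i=int(np.argmax(L)); j=(i+1)%4;k=(i+2)%4;l=(i+3)%4
    d=(P[j]-P[i])+(P[k]-P[l]); print(n,ctr.round(4),np.round(L,3),np.degrees(np.arctan2(d[1],d[0])).round(1))
A=m(c,[(213,110),(250,150),(445,92),(402,46)],4,(300,210),.034); rep("A",A)
B=m(c,[(62,442),(50,517),(338,540),(338,458)],4,(300,210),.034); rep("B",B)
T=m(c,[(75,108),(580,68),(668,252),(115,297)],7,(300,135),.024); rep("T",T)
print("pins",m(c,[(331,85),(197,476)],4,(300,210),.038).round(4))
A=m(s,[(513,78),(712,150),(750,105),(557,40)],4.4,(215,250),.034); rep("A2",A)
B=m(s,[(42,108),(110,230),(193,210),(113,90)],4.4,(215,250),.034); rep("B2",B)
print("pins",m(s,[(633,77),(110,145)],4.4,(215,250),.038).round(4))
# other objects
print(p2w(c,[(290,213),(290,240),(410,285),(292,278),(285,330),(267,165)],.03).round(3))
```

```text
A [0.4627 0.0588] [0.033 0.104 0.039 0.107] 22.7
B [0.5428 0.2856] [0.036 0.107 0.038 0.107] 172.5
T [ 0.4982 -0.2385] [0.187 0.129 0.187 0.128] 5.7
pins [[0.4614 0.0535 0.038 ]
 [0.5424 0.2829 0.038 ]]
A2 [0.455  0.0614] [0.108 0.043 0.105 0.041] -157.4
B2 [0.537  0.2866] [0.107 0.037 0.108 0.035] -8.1
pins [[0.4603 0.0567 0.038 ]
 [0.5411 0.2859 0.038 ]]
[[ 0.64  -0.023  0.03 ]
 [ 0.638  0.062  0.03 ]
 [ 0.432  0.19   0.03 ]
 [ 0.632  0.163  0.03 ]
 [ 0.64   0.275  0.03 ]
 [ 0.701 -0.216  0.03 ]]
```

```bash
cat >> h.py <<'E'
def delta(xyz,yaw=None,verbose=True):
    """tool-axis shift to reach world xyz; az so the tool x axis has yaw (mod 180), tool down"""
    s=bot.get_state(); R=s["ee_rot"]; 
    if yaw is not None:
        cur=np.degrees(np.arctan2(R[1,0],R[0,0])); az=-((yaw-cur+90)%180-90)
    else: az=0
    d=R.T@(np.array(xyz)-s["eef_pos"])
    print("t",round(s["t"],2),"pos",s["eef_pos"].round(4),"z",R[:,2].round(3),"shift",d.round(4),"az",round(az,2),"F",s["contact_force"].round(1),"open",round(s["opening"],4),"q",s["q"].round(0))
E
python3 -c "
from h import *
delta((.460,.057,.2),22.7)"
```

```text
t 0.25 pos [ 0.2374 -0.5234  0.2141] z [-0.     0.001 -1.   ] shift [ 0.4425 -0.4366  0.0146] az 1.7 F [0.8 0.7 1.2] open 0.0917 q [-78.   9.  92.  -0.  79. -12.]
```

Request:
arm_command(
  plan=[
    {"tx": 0.0295, "ty": -0.029, "az": 1.7},
    {"tx": 0.0295, "ty": -0.029},
    {"tx": 0.0295, "ty": -0.029},
    {"tx": 0.0295, "ty": -0.029},
    {"tx": 0.0295, "ty": -0.029},
  ],
  grip=0,
)

```text
$.plan[0]: bad value
```

Request:
arm_command(
  plan=[
    {"tx": 0.0295, "ty": -0.029},
    {"tx": 0.0295, "ty": -0.029},
    {"tx": 0.0295, "ty": -0.029},
    {"tx": 0.0295, "ty": -0.029},
    {"tx": 0.0295, "ty": -0.029},
  ],
)

```text
$.plan[0]: bad value
```

Request:
arm_command(
  plan=[
    {"tx": 0.029, "ty": -0.029},
    {"tx": 0.029, "ty": -0.029},
    {"tx": 0.02, "ty": -0.02},
    {"tx": 0.01, "ty": -0.01},
    {"tx": 0},
  ],
)

```text
$.plan[0]: bad value
```

```bash
python3 -c "
from h import *
delta((.460,.057,.2),22.7)
c=bot.read_camera('wrist');cv2.imwrite('pics/w1.png',c['frame'][:,:,::-1])
import pickle;pickle.dump(c,open('w1.pkl','wb'))"
```

```text
t 0.25 pos [ 0.2374 -0.5234  0.2141] z [-0.     0.001 -1.   ] shift [ 0.4425 -0.4366  0.0146] az 1.7 F [0.8 0.7 1.2] open 0.0917 q [-78.   9.  92.  -0.  79. -12.]
```

View pics/w1.png

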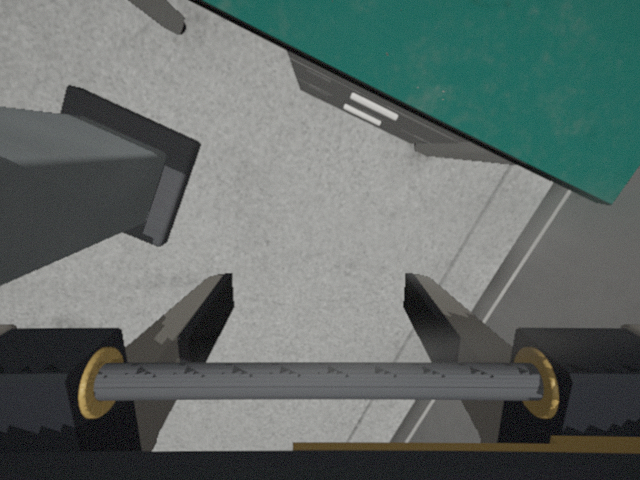

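All six fields are needed in each row.

Request:
arm_command(
  plan=[
    {"tx": 0.0295, "ty": -0.029, "tz": 0, "ax": 0, "ay": 0, "az": 1.7},
    {"tx": 0.0295, "ty": -0.029, "tz": 0, "ax": 0, "ay": 0, "az": 0},
    {"tx": 0.0295, "ty": -0.029, "tz": 0, "ax": 0, "ay": 0, "az": 0},
    {"tx": 0.0295, "ty": -0.029, "tz": 0, "ax": 0, "ay": 0, "az": 0},
    {"tx": 0.0295, "ty": -0.029, "tz": 0, "ax": 0, "ay": 0, "az": 0},
  ],
  grip=0,
)

```text
t: 0.8
eef_pos: [0.3168, -0.331, 0.2146]
ee_rot: [[0.923, 0.385, 0.0], [0.385, -0.923, -0.0], [0.0, 0.0, -1.0]]
contact_force: [-0.0, 0.2, 0.6]
opening: 0.0921
```

```bash
python3 -c "
from h import *
delta((.460,.057,.2),22.7)"
```

```text
t 0.8 pos [ 0.3168 -0.331   0.2146] z [ 0. -0. -1.] shift [ 0.2816 -0.3028  0.0146] az -0.03 F [-0.   0.2  0.6] open 0.0921 q [-61.  -9. 109.   0.  79.   6.]
```

Request:
arm_command(
  plan=[
    {"tx": 0.032, "ty": -0.034, "tz": 0, "ax": 0, "ay": 0, "az": 0},
    {"tx": 0.032, "ty": -0.034, "tz": 0, "ax": 0, "ay": 0, "az": 0},
    {"tx": 0.032, "ty": -0.034, "tz": 0, "ax": 0, "ay": 0, "az": 0},
    {"tx": 0.032, "ty": -0.034, "tz": 0, "ax": 0, "ay": 0, "az": 0},
    {"tx": 0.032, "ty": -0.034, "tz": 0, "ax": 0, "ay": 0, "az": 0},
  ],
)

```text
t: 1.3
eef_pos: [0.3988, -0.1122, 0.2148]
ee_rot: [[0.923, 0.385, 0.001], [0.385, -0.923, -0.0], [0.001, 0.001, -1.0]]
contact_force: [0.0, -1.0, 0.4]
opening: 0.092
```

Request:
arm_command(
  plan=[
    {"tx": 0.032, "ty": -0.034, "tz": 0, "ax": 0, "ay": 0, "az": 0},
    {"tx": 0.032, "ty": -0.034, "tz": 0, "ax": 0, "ay": 0, "az": 0},
    {"tx": 0.032, "ty": -0.034, "tz": 0, "ax": 0, "ay": 0, "az": 0},
    {"tx": 0.02, "ty": -0.02, "tz": 0.01, "ax": 0, "ay": 0, "az": 0},
    {"tx": 0, "ty": 0, "tz": 0, "ax": 0, "ay": 0, "az": 0},
  ],
)

```text
t: 1.8
eef_pos: [0.4581, 0.0464, 0.2034]
ee_rot: [[0.921, 0.39, -0.002], [0.39, -0.921, 0.001], [-0.001, -0.002, -1.0]]
contact_force: [0.2, -0.8, -0.7]
opening: 0.092
```

```bash
python3 -c "
from h import *
delta((.460,.057,.2),22.7)
c=bot.read_camera('wrist');cv2.imwrite('pics/w2.png',c['frame'][:,:,::-1])
import pickle;pickle.dump(c,open('w2.pkl','wb'))"
```

```text
t 1.8 pos [0.4581 0.0464 0.2034] z [-0.002  0.001 -1.   ] shift [ 0.0058 -0.009   0.0035] az 0.27 F [ 0.2 -0.8 -0.7] open 0.092 q [ -9.  -8. 110.   0.  78.  58.]
```

View pics/w2.png

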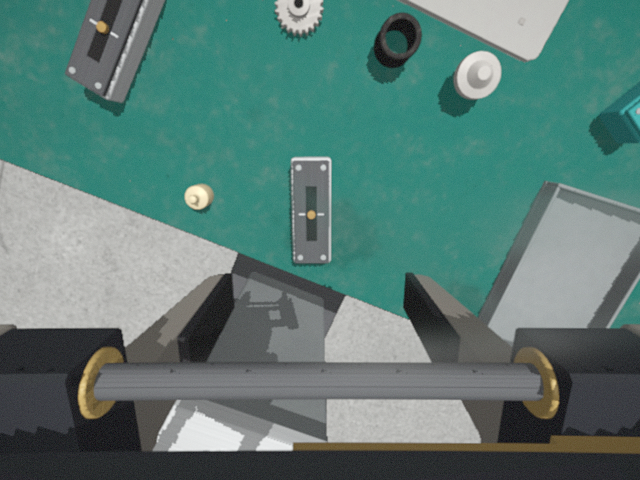

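The wrist view shows cassette A aligned with the jaws, with its lid corners at about (292,157), (330,157), (330,264) and (292,264).

```bash
python3 -c "
from h import *
import pickle
c=pickle.load(open('w2.pkl','rb'))
P=p2w(c,[(298,167.5),(324.5,167.5),(324.5,257.5),(298,257.5),(311,214)],.034);print(P.round(4),P[:4].mean(0))
P=p2w(c,[(292,157.5),(330.5,157.5),(330.5,264),(292,264)],.034);print(P.round(4),P[:4].mean(0)); d=P[0]-P[3];print(np.degrees(np.arctan2(d[1],d[0])),np.linalg.norm(d),np.linalg.norm(P[0]-P[1]))
delta(np.r_[P.mean(0)[:2],.006],22.9)
"
```

```text
[[0.5013 0.087  0.034 ]
 [0.5113 0.0633 0.034 ]
 [0.4266 0.0269 0.034 ]
 [0.4158 0.0524 0.034 ]
 [0.4638 0.0577 0.034 ]] [0.46374696 0.05743191 0.034     ]
[[0.5077 0.0959 0.034 ]
 [0.5222 0.0617 0.034 ]
 [0.4225 0.0183 0.034 ]
 [0.4067 0.0555 0.034 ]] [0.46478107 0.05786267 0.034     ]
21.76880726834427 0.10882286059225454 0.03711297335634112
t 1.85 pos [0.4581 0.0447 0.204 ] z [-0.002  0.    -1.   ] shift [ 0.0116 -0.0094  0.1979] az -0.01 F [ 0.3 -0.3 -0.7] open 0.0921 q [-10.  -8. 110.  -0.  78.  58.]
```

Request:
arm_command(
  plan=[
    {"tx": 0.01, "ty": -0.01, "tz": 0.035, "ax": 0, "ay": 0, "az": 0},
    {"tx": 0, "ty": 0, "tz": 0.04, "ax": 0, "ay": 0, "az": 0},
    {"tx": 0, "ty": 0, "tz": 0.04, "ax": 0, "ay": 0, "az": 0},
    {"tx": 0, "ty": 0, "tz": 0.03, "ax": 0, "ay": 0, "az": 0},
    {"tx": 0, "ty": 0, "tz": 0, "ax": 0, "ay": 0, "az": 0},
  ],
)

```text
t: 2.35
eef_pos: [0.4599, 0.0558, 0.0559]
ee_rot: [[0.923, 0.384, -0.009], [0.384, -0.923, 0.001], [-0.008, -0.004, -1.0]]
contact_force: [-0.4, 0.6, 0.1]
opening: 0.0918
```

```bash
python3 -c "
from h import *
delta((.463,.0575,.006),22.7)
c=bot.read_camera('wrist');cv2.imwrite('pics/w3.png',c['frame'][:,:,::-1])"
```

```text
t 2.35 pos [0.4599 0.0558 0.0559] z [-0.009  0.001 -1.   ] shift [ 0.004  -0.0002  0.0499] az -0.09 F [-0.4  0.6  0.1] open 0.0918 q [ -8.   4. 116.  -0.  60.  59.]
```

View pics/w3.png

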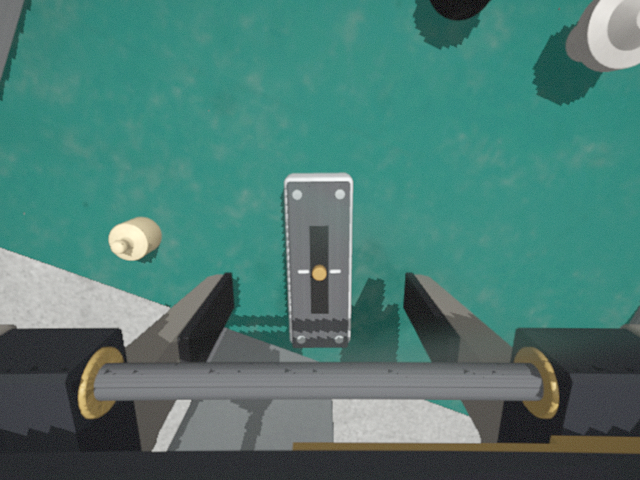

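Request:
arm_command(
  plan=[
    {"tx": 0.003, "ty": 0, "tz": 0.02, "ax": 0, "ay": 0, "az": 0},
    {"tx": 0, "ty": 0, "tz": 0.02, "ax": 0, "ay": 0, "az": 0},
    {"tx": 0, "ty": 0, "tz": 0.009, "ax": 0, "ay": 0, "az": 0},
    {"tx": 0, "ty": 0, "tz": 0, "ax": 0, "ay": 0, "az": 0},
  ],
)

```text
t: 2.8
eef_pos: [0.4669, 0.0572, 0.0113]
ee_rot: [[0.923, 0.385, 0.0], [0.385, -0.923, -0.0], [0.0, 0.0, -1.0]]
contact_force: [0.0, -0.5, -1.0]
opening: 0.0923
```

```bash
python3 -c "
from h import *
delta((.463,.0575,.006),22.7)"
```

```text
t 2.8 pos [0.4669 0.0572 0.0113] z [ 0. -0. -1.] shift [-0.0035 -0.0018  0.0053] az -0.03 F [ 0.  -0.5 -1. ] open 0.0923 q [ -8.  10. 117.  -0.  54.  60.]
```

Request:
arm_command(
  plan=[
    {"tx": -0.003, "ty": 0, "tz": 0.004, "ax": 0, "ay": 0, "az": 0},
    {"tx": 0, "ty": 0, "tz": 0, "ax": 0, "ay": 0, "az": 0},
  ],
)

```text
t: 3.0
eef_pos: [0.4641, 0.0562, 0.0074]
ee_rot: [[0.923, 0.386, 0.001], [0.386, -0.923, -0.0], [0.001, 0.001, -1.0]]
contact_force: [-0.4, -0.2, -0.3]
opening: 0.092
```

Request:
arm_command(
  plan=[
    {"tx": 0, "ty": 0, "tz": 0, "ax": 0, "ay": 0, "az": 0},
    {"tx": 0, "ty": 0, "tz": 0, "ax": 0, "ay": 0, "az": 0},
    {"tx": 0, "ty": 0, "tz": 0, "ax": 0, "ay": 0, "az": 0},
    {"tx": 0, "ty": 0, "tz": 0, "ax": 0, "ay": 0, "az": 0},
    {"tx": 0, "ty": 0, "tz": 0, "ax": 0, "ay": 0, "az": 0},
  ],
  grip=1,
  grip_force=40,
)

```text
t: 3.5
eef_pos: [0.4638, 0.0565, 0.0067]
ee_rot: [[0.923, 0.386, 0.0], [0.386, -0.923, 0.0], [0.0, 0.0, -1.0]]
contact_force: [-0.9, 0.2, -0.4]
opening: 0.0537
```

Request:
arm_command(
  plan=[
    {"tx": 0, "ty": 0, "tz": 0, "ax": 0, "ay": 0, "az": 0},
    {"tx": 0, "ty": 0, "tz": 0, "ax": 0, "ay": 0, "az": 0},
    {"tx": 0, "ty": 0, "tz": 0, "ax": 0, "ay": 0, "az": 0},
    {"tx": 0, "ty": 0, "tz": 0, "ax": 0, "ay": 0, "az": 0},
  ],
)

```text
t: 3.9
eef_pos: [0.4637, 0.0565, 0.0066]
ee_rot: [[0.923, 0.386, -0.0], [0.386, -0.923, 0.0], [-0.0, -0.0, -1.0]]
contact_force: [-0.1, 0.9, -0.1]
opening: 0.0396
```

Request:
arm_command(
  plan=[
    {"tx": 0, "ty": 0, "tz": -0.02, "ax": 0, "ay": 0, "az": 0},
    {"tx": 0, "ty": 0, "tz": -0.04, "ax": 0, "ay": 0, "az": 0},
    {"tx": 0, "ty": 0, "tz": -0.04, "ax": 0, "ay": 0, "az": 0},
    {"tx": 0, "ty": 0, "tz": -0.04, "ax": 0, "ay": 0, "az": 0},
    {"tx": 0, "ty": 0, "tz": -0.02, "ax": 0, "ay": 0, "az": 0},
  ],
)

```text
t: 4.4
eef_pos: [0.4651, 0.0563, 0.1699]
ee_rot: [[0.923, 0.386, 0.005], [0.386, -0.923, -0.001], [0.004, 0.002, -1.0]]
contact_force: [1.2, -0.4, -3.5]
opening: 0.0399
```

```bash
python3 -c "
from h import *
delta((.463,.0575,.2),22.7)
c=bot.read_camera('wrist');cv2.imwrite('pics/w4.png',c['frame'][:,:,::-1])"
```

```text
t 4.4 pos [0.4651 0.0563 0.1699] z [ 0.005 -0.001 -1.   ] shift [-0.0014 -0.0019 -0.0301] az -0.0 F [ 1.2 -0.4 -3.5] open 0.0399 q [ -8.  -5. 111.  -0.  74.  59.]
```

View pics/w4.png

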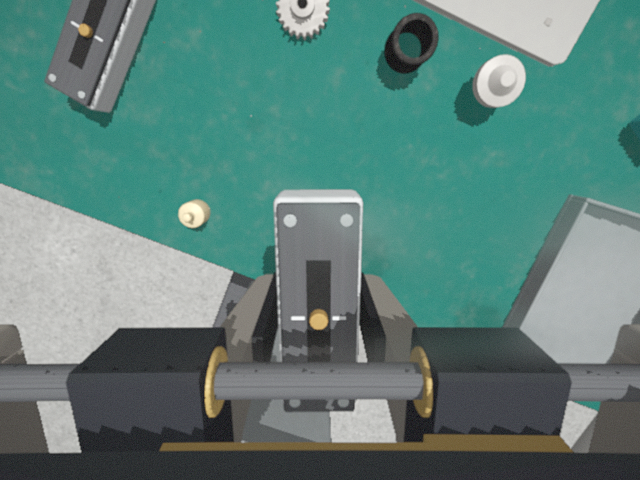

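The grasp holds. The pin at (319,320) sits on the marks. Now I tip the far end down by about 45°.

Request:
arm_command(
  plan=[
    {"tx": 0, "ty": 0, "tz": -0.02, "ax": 0, "ay": -7, "az": 0},
    {"tx": 0, "ty": 0, "tz": -0.01, "ax": 0, "ay": -8, "az": 0},
    {"tx": 0, "ty": 0, "tz": 0, "ax": 0, "ay": -8, "az": 0},
    {"tx": 0, "ty": 0, "tz": 0, "ax": 0, "ay": -8, "az": 0},
    {"tx": 0, "ty": 0, "tz": 0, "ax": 0, "ay": -8, "az": 0},
  ],
)

```text
t: 4.95
eef_pos: [0.4652, 0.0571, 0.1954]
ee_rot: [[0.714, 0.386, -0.584], [0.299, -0.922, -0.245], [-0.633, 0.0, -0.774]]
contact_force: [-0.4, -0.2, -2.8]
opening: 0.0402
```

Request:
arm_command(
  plan=[
    {"tx": 0, "ty": 0, "tz": 0, "ax": 0, "ay": -6, "az": 0},
    {"tx": 0, "ty": 0, "tz": 0, "ax": 0, "ay": 0, "az": 0},
    {"tx": 0, "ty": 0, "tz": 0, "ax": 0, "ay": 0, "az": 0},
    {"tx": 0, "ty": 0, "tz": 0, "ax": 0, "ay": 0, "az": 0},
    {"tx": 0, "ty": 0, "tz": 0, "ax": 0, "ay": 0, "az": 0},
  ],
)

```text
t: 5.45
eef_pos: [0.4651, 0.0567, 0.1978]
ee_rot: [[0.655, 0.386, -0.65], [0.273, -0.923, -0.272], [-0.705, 0.001, -0.71]]
contact_force: [0.7, 0.5, -2.0]
opening: 0.0398
```

Request:
arm_command(
  plan=[
    {"tx": 0, "ty": 0, "tz": 0, "ax": 0, "ay": 0, "az": 0},
    {"tx": 0, "ty": 0, "tz": 0, "ax": 0, "ay": 0, "az": 0},
    {"tx": 0, "ty": 0, "tz": 0, "ax": 0, "ay": 0, "az": 0},
    {"tx": 0, "ty": 0, "tz": 0, "ax": 0, "ay": 0, "az": 0},
    {"tx": 0, "ty": 0, "tz": 0, "ax": 0, "ay": 0, "az": 0},
  ],
)

```text
t: 5.95
eef_pos: [0.4649, 0.0569, 0.1965]
ee_rot: [[0.652, 0.386, -0.652], [0.273, -0.923, -0.273], [-0.707, 0.0, -0.707]]
contact_force: [0.3, 0.3, -3.9]
opening: 0.0396
```

```bash
python3 -c "
from h import *
delta((.463,.0575,.2),22.7)
c=bot.read_camera('wrist');cv2.imwrite('pics/w5.png',c['frame'][:,:,::-1])"
```

```text
t 5.95 pos [0.4649 0.0569 0.1965] z [-0.652 -0.273 -0.707] shift [-0.0035 -0.0013 -0.0014] az -0.01 F [ 0.3  0.3 -3.9] open 0.0396 q [  2.  31.  76. -16. 115.  68.]
```

View pics/w5.png

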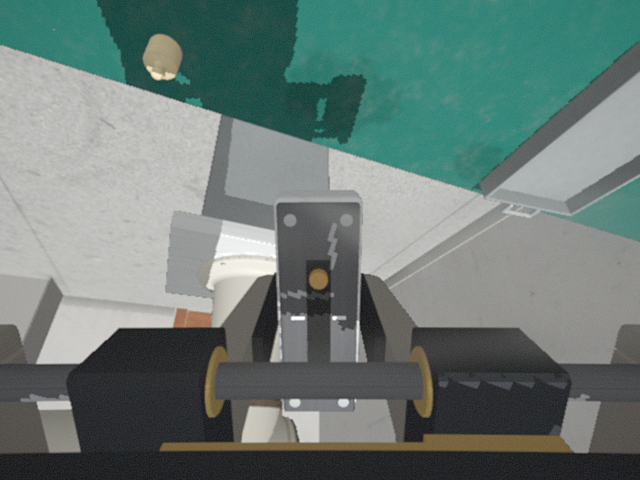

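The pin has moved to (319,279), well off the marks at row 318, so cassette A is the faulty one. I level it and carry it to the tray.

Request:
arm_command(
  plan=[
    {"tx": 0, "ty": 0, "tz": 0, "ax": 0, "ay": 7, "az": 0},
    {"tx": 0, "ty": 0, "tz": 0, "ax": 0, "ay": 8, "az": 0},
    {"tx": 0, "ty": 0, "tz": 0, "ax": 0, "ay": 8, "az": 0},
    {"tx": 0, "ty": 0, "tz": 0, "ax": 0, "ay": 8, "az": 0},
    {"tx": 0, "ty": 0, "tz": 0, "ax": 0, "ay": 8, "az": 0},
  ],
)

```text
t: 6.5
eef_pos: [0.4652, 0.0569, 0.1973]
ee_rot: [[0.918, 0.386, -0.091], [0.384, -0.922, -0.039], [-0.099, 0.001, -0.995]]
contact_force: [-0.7, -0.6, -2.2]
opening: 0.0395
```

Request:
arm_command(
  plan=[
    {"tx": 0, "ty": 0, "tz": 0, "ax": 0, "ay": 6, "az": 0},
    {"tx": 0, "ty": 0, "tz": 0, "ax": 0, "ay": 0, "az": 0},
    {"tx": 0, "ty": 0, "tz": 0, "ax": 0, "ay": 0, "az": 0},
  ],
)

```text
t: 6.8
eef_pos: [0.4644, 0.0567, 0.1967]
ee_rot: [[0.923, 0.385, -0.002], [0.385, -0.923, -0.001], [-0.002, 0.0, -1.0]]
contact_force: [0.3, -0.5, -2.8]
opening: 0.0397
```

```bash
python3 -c "
from h import *
delta((.498,-.2385,.15),5.7);print(bot.get_state()['ee_rot'].round(3))"
```

```text
t 6.8 pos [0.4644 0.0567 0.1967] z [-0.002 -0.001 -1.   ] shift [-0.0826  0.2853  0.0469] az 16.96 F [ 0.3 -0.5 -2.8] open 0.0397 q [ -8.  -6. 109.  -0.  77.  60.]
[[ 0.923  0.385 -0.002]
 [ 0.385 -0.923 -0.001]
 [-0.002  0.    -1.   ]]
```

Request:
arm_command(
  plan=[
    {"tx": -0.004, "ty": 0.015, "tz": 0, "ax": 0, "ay": 0, "az": 0},
    {"tx": -0.008, "ty": 0.028, "tz": 0, "ax": 0, "ay": 0, "az": 0},
    {"tx": -0.008, "ty": 0.028, "tz": 0, "ax": 0, "ay": 0, "az": 0},
    {"tx": -0.008, "ty": 0.028, "tz": 0, "ax": 0, "ay": 0, "az": 0},
    {"tx": -0.008, "ty": 0.028, "tz": 0, "ax": 0, "ay": 0, "az": 0},
  ],
)

```text
t: 7.3
eef_pos: [0.4815, -0.0752, 0.1963]
ee_rot: [[0.922, 0.387, -0.003], [0.387, -0.922, 0.0], [-0.002, -0.001, -1.0]]
contact_force: [1.0, -0.3, -3.4]
opening: 0.0396
```

Request:
arm_command(
  plan=[
    {"tx": -0.008, "ty": 0.028, "tz": 0, "ax": 0, "ay": 0, "az": 0},
    {"tx": -0.008, "ty": 0.028, "tz": 0, "ax": 0, "ay": 0, "az": 0},
    {"tx": -0.008, "ty": 0.028, "tz": 0, "ax": 0, "ay": 0, "az": 0},
    {"tx": -0.008, "ty": 0.028, "tz": 0, "ax": 0, "ay": 0, "az": 0},
    {"tx": -0.008, "ty": 0.028, "tz": 0, "ax": 0, "ay": 0, "az": 0},
  ],
)

```text
t: 7.8
eef_pos: [0.4986, -0.22, 0.1958]
ee_rot: [[0.922, 0.386, -0.003], [0.386, -0.922, 0.001], [-0.002, -0.002, -1.0]]
contact_force: [0.2, 0.2, -3.1]
opening: 0.0398
```

Request:
arm_command(
  plan=[
    {"tx": -0.004, "ty": 0.015, "tz": 0.01, "ax": 0, "ay": 0, "az": 4},
    {"tx": 0, "ty": 0, "tz": 0.02, "ax": 0, "ay": 0, "az": 5},
    {"tx": 0, "ty": 0, "tz": 0.01, "ax": 0, "ay": 0, "az": 5},
    {"tx": 0, "ty": 0, "tz": 0, "ax": 0, "ay": 0, "az": 3},
    {"tx": 0, "ty": 0, "tz": 0, "ax": 0, "ay": 0, "az": 0},
  ],
)

```text
t: 8.3
eef_pos: [0.5004, -0.234, 0.1553]
ee_rot: [[0.995, 0.1, -0.003], [0.1, -0.995, 0.001], [-0.003, -0.002, -1.0]]
contact_force: [-0.7, -0.2, -3.4]
opening: 0.0396
```

```bash
python3 -c "
from h import *
delta((.498,-.2385,.0115),5.7)
c=bot.read_camera('wrist');cv2.imwrite('pics/w6.png',c['frame'][:,:,::-1])
s=bot.read_camera('side');cv2.imwrite('pics/s6.png',s['frame'][:,:,::-1])
import pickle;pickle.dump(c,open('w6.pkl','wb'))"
```

```text
t 8.3 pos [ 0.5004 -0.234   0.1553] z [-0.003  0.001 -1.   ] shift [-0.0023  0.0045  0.1438] az 0.03 F [-0.7 -0.2 -3.4] open 0.0396 q [-38.   9.  99.  -0.  73.  47.]
```

View pics/w6.png

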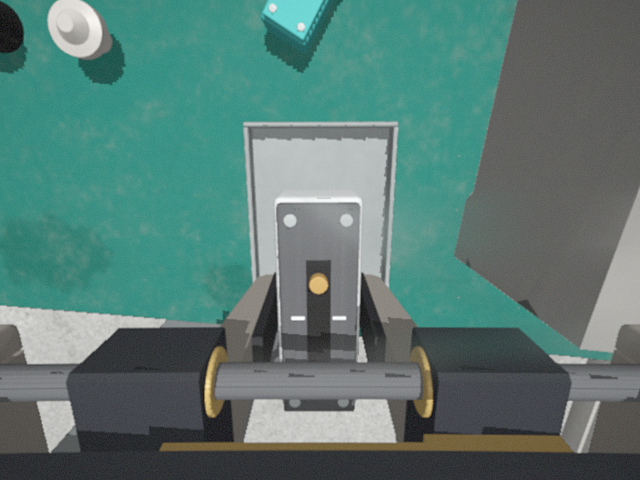

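View pics/s6.png

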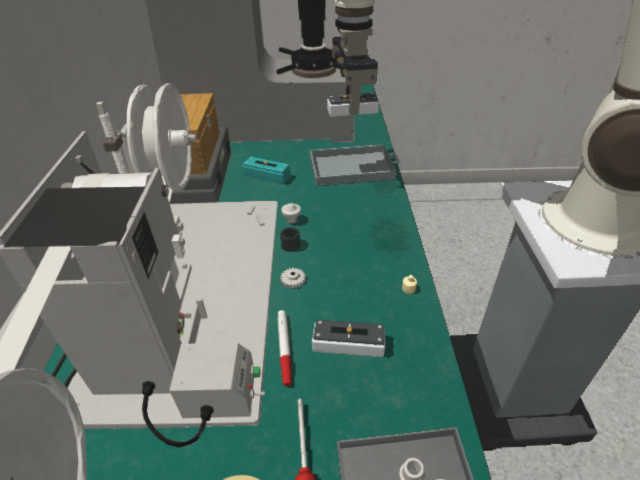

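The wrist view shows the pin at (318,284), still off the marks at row 318. The tray's far corners are at (244,124) and (397,122). I also check the clearance to the grey block whose corner is at (457,257).

```bash
python3 -c "
from h import *
import pickle
c=pickle.load(open('w6.pkl','rb'))
P=p2w(c,[(244.5,124.5),(397,122.5)],.024);print(P.round(4),np.linalg.norm(P[0]-P[1])); d=P[0]-P[1];n=np.array([d[1],-d[0]])/np.hypot(*d[:2]);print('yaw',np.degrees(np.arctan2(n[1],n[0])),'ctr',P.mean(0)[:2]-.095*n, P.mean(0)[:2]-.093*-n)
print(p2w(c,[(457,257),(471,197),(516,0)],0).round(3))
"
```

```text
[[ 0.5861 -0.1622  0.024 ]
 [ 0.6003 -0.2883  0.024 ]] 0.12683259195357852
yaw 6.4258434984502415 ctr [ 0.49881311 -0.2358937 ] [ 0.685632   -0.21485327]
[[ 0.482 -0.373  0.   ]
 [ 0.543 -0.374  0.   ]
 [ 0.704 -0.374  0.   ]]
```

Request:
arm_command(
  plan=[
    {"tx": -0.002, "ty": 0.003, "tz": 0.02, "ax": 0, "ay": 0, "az": 0},
    {"tx": 0, "ty": 0, "tz": 0.025, "ax": 0, "ay": 0, "az": 0},
    {"tx": 0, "ty": 0, "tz": 0.025, "ax": 0, "ay": 0, "az": 0},
    {"tx": 0, "ty": 0, "tz": 0.025, "ax": 0, "ay": 0, "az": 0},
    {"tx": 0, "ty": 0, "tz": 0.015, "ax": 0, "ay": 0, "az": 0},
  ],
)

```text
t: 8.9
eef_pos: [0.4977, -0.2367, 0.0447]
ee_rot: [[0.995, 0.101, -0.002], [0.101, -0.995, 0.001], [-0.002, -0.002, -1.0]]
contact_force: [-0.7, 0.5, -2.7]
opening: 0.0399
```

Request:
arm_command(
  plan=[
    {"tx": 0, "ty": 0, "tz": 0.01, "ax": 0, "ay": 0, "az": 0},
    {"tx": 0, "ty": 0, "tz": 0.01, "ax": 0, "ay": 0, "az": 0},
    {"tx": 0, "ty": 0, "tz": 0, "ax": 0, "ay": 0, "az": 0},
  ],
)

```text
t: 9.2
eef_pos: [0.4979, -0.237, 0.0258]
ee_rot: [[0.995, 0.1, -0.001], [0.1, -0.995, 0.001], [-0.001, -0.001, -1.0]]
contact_force: [-0.2, 0.7, -3.1]
opening: 0.0396
```

```bash
python3 -c "
from h import *
delta((.4985,-.237,.0112),5.9)
c=bot.read_camera('wrist');cv2.imwrite('pics/w7.png',c['frame'][:,:,::-1])"
```

```text
t 9.2 pos [ 0.4979 -0.237   0.0258] z [-0.001  0.001 -1.   ] shift [0.0006 0.0001 0.0146] az -0.19 F [-0.2  0.7 -3.1] open 0.0396 q [-38.  19. 103.  -0.  58.  46.]
```

View pics/w7.png

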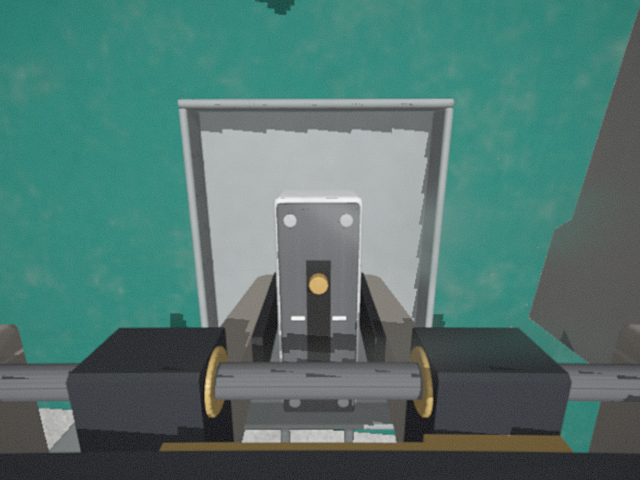

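Request:
arm_command(
  plan=[
    {"tx": 0, "ty": 0, "tz": 0.006, "ax": 0, "ay": 0, "az": 0},
    {"tx": 0, "ty": 0, "tz": 0.005, "ax": 0, "ay": 0, "az": 0},
    {"tx": 0, "ty": 0, "tz": 0.002, "ax": 0, "ay": 0, "az": 0},
    {"tx": 0, "ty": 0, "tz": 0, "ax": 0, "ay": 0, "az": 0},
  ],
)

```text
t: 9.65
eef_pos: [0.498, -0.2371, 0.0132]
ee_rot: [[0.995, 0.099, -0.001], [0.099, -0.995, 0.0], [-0.0, -0.0, -1.0]]
contact_force: [0.1, 0.5, -2.9]
opening: 0.0398
```

Request:
arm_command(
  plan=[
    {"tx": 0, "ty": 0, "tz": 0.001, "ax": 0, "ay": 0, "az": 0},
    {"tx": 0, "ty": 0, "tz": 0.001, "ax": 0, "ay": 0, "az": 0},
    {"tx": 0, "ty": 0, "tz": 0, "ax": 0, "ay": 0, "az": 0},
  ],
)

```text
t: 9.95
eef_pos: [0.4982, -0.2373, 0.0115]
ee_rot: [[0.995, 0.099, 0.0], [0.099, -0.995, -0.0], [0.0, 0.0, -1.0]]
contact_force: [0.6, -0.3, -2.8]
opening: 0.0398
```

Request:
arm_command(
  plan=[
    {"tx": 0, "ty": 0, "tz": 0.001, "ax": 0, "ay": 0, "az": 0},
    {"tx": 0, "ty": 0, "tz": 0, "ax": 0, "ay": 0, "az": 0},
  ],
)

```text
t: 10.15
eef_pos: [0.4984, -0.2374, 0.0106]
ee_rot: [[0.995, 0.099, 0.0], [0.099, -0.995, -0.0], [0.0, 0.0, -1.0]]
contact_force: [0.2, -0.5, -2.7]
opening: 0.0394
```

Request:
arm_command(
  plan=[
    {"tx": 0, "ty": 0, "tz": 0.001, "ax": 0, "ay": 0, "az": 0},
    {"tx": 0, "ty": 0, "tz": 0, "ax": 0, "ay": 0, "az": 0},
  ],
)

```text
t: 10.35
eef_pos: [0.4984, -0.2374, 0.0106]
ee_rot: [[0.995, 0.099, -0.0], [0.099, -0.995, 0.0], [-0.0, -0.0, -1.0]]
contact_force: [-3.5, 1.9, 5.6]
opening: 0.0396
```

It's in contact with the tray floor. I release with a limited opening so the fingers clear the tray walls.

Request:
arm_command(
  plan=[
    {"tx": 0, "ty": 0, "tz": 0, "ax": 0, "ay": 0, "az": 0},
    {"tx": 0, "ty": 0, "tz": 0, "ax": 0, "ay": 0, "az": 0},
    {"tx": 0, "ty": 0, "tz": 0, "ax": 0, "ay": 0, "az": 0},
    {"tx": 0, "ty": 0, "tz": 0, "ax": 0, "ay": 0, "az": 0},
    {"tx": 0, "ty": 0, "tz": 0, "ax": 0, "ay": 0, "az": 0},
  ],
  grip=0.38,
)

```text
t: 10.85
eef_pos: [0.4982, -0.2373, 0.0095]
ee_rot: [[0.995, 0.099, -0.0], [0.099, -0.995, -0.0], [-0.0, 0.0, -1.0]]
contact_force: [-0.3, 0.2, -0.5]
opening: 0.0568
```

Request:
arm_command(
  plan=[
    {"tx": 0, "ty": 0, "tz": -0.01, "ax": 0, "ay": 0, "az": 0},
    {"tx": 0, "ty": 0, "tz": -0.02, "ax": 0, "ay": 0, "az": 0},
    {"tx": 0, "ty": 0, "tz": -0.03, "ax": 0, "ay": 0, "az": 0},
    {"tx": 0, "ty": 0, "tz": -0.04, "ax": 0, "ay": 0, "az": 0},
    {"tx": 0, "ty": 0, "tz": -0.04, "ax": 0, "ay": 0, "az": 0},
  ],
)

```text
t: 11.35
eef_pos: [0.4979, -0.2371, 0.1514]
ee_rot: [[0.995, 0.099, -0.0], [0.099, -0.995, 0.0], [-0.0, -0.0, -1.0]]
contact_force: [0.6, -0.2, 0.3]
opening: 0.0571
```

Request:
arm_command(
  plan=[
    {"tx": 0, "ty": 0, "tz": -0.04, "ax": 0, "ay": 0, "az": 0},
    {"tx": 0, "ty": 0, "tz": -0.02, "ax": 0, "ay": 0, "az": 0},
    {"tx": 0, "ty": 0, "tz": 0, "ax": 0, "ay": 0, "az": 0},
    {"tx": 0, "ty": 0, "tz": 0, "ax": 0, "ay": 0, "az": 0},
  ],
)

```text
t: 11.75
eef_pos: [0.498, -0.2371, 0.2093]
ee_rot: [[0.995, 0.099, -0.0], [0.099, -0.995, 0.0], [-0.0, -0.0, -1.0]]
contact_force: [-0.1, 0.0, -0.7]
opening: 0.0568
```

```bash
python3 -c "
from h import *
delta((.4985,-.237,.0112),5.9)
c=bot.read_camera('wrist');cv2.imwrite('pics/w8.png',c['frame'][:,:,::-1])
c=bot.read_camera('side');crop(c,240,100,200,250,2.4,'s8')"
```

```text
t 11.75 pos [ 0.498  -0.2371  0.2093] z [-0.  0. -1.] shift [ 5.000e-04 -1.000e-04  1.981e-01] az -0.2 F [-0.1  0.  -0.7] open 0.0568 q [-38.   6.  96.  -0.  78.  46.]
```

View pics/w8.png

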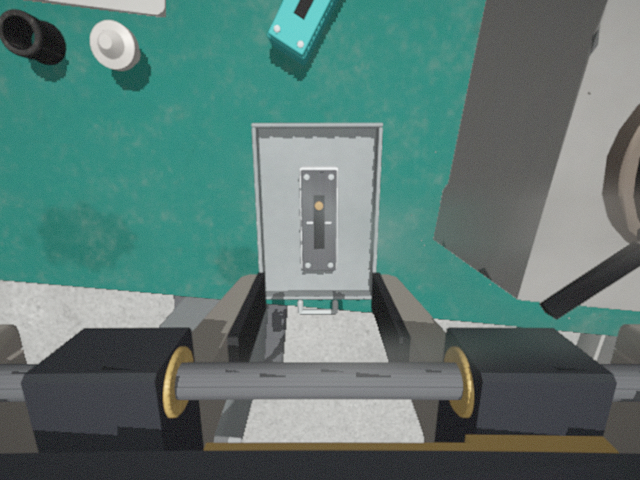

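View pics/s8.png

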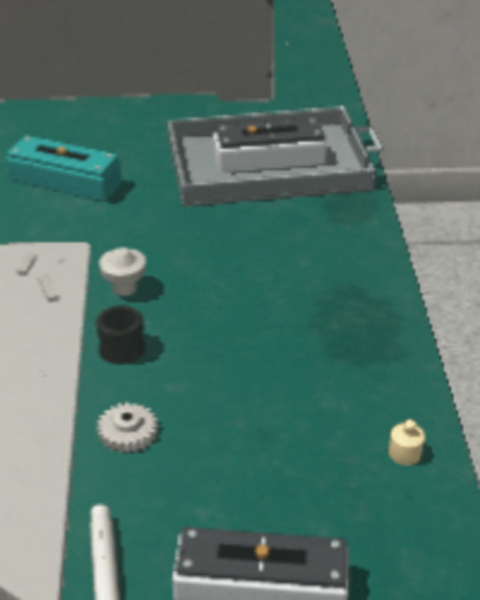

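The cassette lies flat in the tray with its pin at wrist px (319,206), well off the marks at row 223. The other cassette is untouched on the bench, and the gripper is clear.

```bash
python3 -c "
from station import bot
print(bot.sign_off())"
```

```text
the job is handed in; nothing more can be done
None
```

The faulty cassette is in the grey reject tray, and I handed the job in at about 12 s of the 64 s allowed.

- **Finding it:** I gripped the cassette at about (0.463, 0.057), lifted it and tipped it 45° lengthwise. Its witness pin slid from the centre marks to one end, so it is the faulty one.
- **Placing it:** I levelled it, set it down flat in the middle of the tray and opened the jaws only partway so the fingers cleared the walls.
- **Last checks:** Wrist and side pictures, taken with the gripper about 0.2 m up and clear, show it flat in the tray with the pin clearly off centre. The readings I took stayed under 7 N, and no check failed or disagreed.
- **The sound cassette:** I never touched it. It lies flat on the bench with its pin centred. I did not tip it, because the first one's pin had already shown the fault and only one is faulty.

The first three move calls were refused because rows need all six fields; nothing moved.

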